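Quarter-turn stop on the carving board

TASK

Fit the blue-handled stop to the sloping carving board, below the tile: take it out of the wooden block, drop its T-shaped foot lengthwise into the rail's slot in line with the red pointer, and once its collar is down flat on the rail, twist it a quarter turn so the handle stands square across the slot and the foot is locked; then let go. The rail may sit a little uphill or downhill of the middle, so feel for the slot; leave the yellow-handled stop in the block and do not knock over the jar, bowl or cup.

Things in the scene. Friction and masses are not known exactly. Their poses are not given: they have to be found in the camera images.
- stop_center (a point): (all sizes in mm) centre (27 above the bottom) of the loose blue-handled stop, 54 high, about 120 g. z runs up its axis; x along its handle, an upright bar 44 long, 14 thick, from 20 to 54 above the bottom. Grip it across the 14, about 16 above this centre, clear of the collar. It starts upright in one of the block's two holes, collar on the block. Same after a half turn.
- stop_foot (a point): centre of the underside of the blue stop's steel T-foot: a bar 32 long (along the stop's x, parallel to the handle), 12 wide, 8 high. Above it a round stem 12 in diameter, 8 long, then a round collar 34 in diameter, 4 thick, its underside 16 above this point.
- spare_center (a point): centre of the yellow-handled stop, same shape as the blue one, in the block's other hole. Leave it there.
- block: fixed light wooden parking block 180 x 70 x 34 high on the table; origin under its centre. Two oblong through holes 36 x 15.5 (long along the block's x) at x = -50 and +50; the stops stand in them with their handles along the block's x axis.
- board_mid (a point): centre of the top face of the fixed sloping plywood board (300 x 280), about 95 above the table. Axes: x level, along the slot; y uphill; z square to the board, 30 degrees from vertical. A T-slot rail lies on it along x. Uphill, a tile 12 thick (relief to 19) between steel clips 15 high starts at y = 52. With a stop fully home, its foot's underside is 6 above this face.
- rail_ref (a point): nominal middle of the aluminium T-slot rail's top, 22 above board_mid along z, same axes. Rail 270 x 52; slot 14.5 wide, lips 5 thick, channel below 40 wide, 14 deep. The real slot lies anywhere from 10 downhill to 10 uphill (y) of this point, stiffly held, not measured: see it, or probe with the foot, which stops at this height on the lips and drops in over the slot.
- pointer_tip (a point): tip of the red pointer clip (22 wide, 10 high) on the downhill side of the rail; its x along the board marks where along the slot the stop goes (within 60 of the board's middle). Its axes are parallel to the board's. Stiffly held: do not move it.
- jar_center (a point): centre of a lidded glass jar, 68 in diameter, 85 high, loose bystander
- bowl_center (a point): centre of a blue ceramic bowl, 110 in diameter, 55 high, loose bystander
- cup_center (a point): centre of a white ceramic cup, 72 in diameter, 80 high, loose bystander

How it is judged:
By the outcome, as a careful person would: the job done as asked, in the order asked, and still so for the second after the job is handed in, with the robot touching nothing.
It also fails if it takes over 54 s, if anything falls off the work surface, if the arm or the gripper's body presses on something with over 40 N, if the wrist force passes 120 N, or if a joint passes its speed limit or range.

ROBOT

A 6-joint arm with a two-finger parallel gripper is mounted at the origin on the work surface. World frame = base frame: x ahead of the robot, y to its left, z up, the work surface at z = 0. Lengths are in m, angles in rad, forces in N, time in s.
With the tool pointing down it reaches from about 0.225 to 0.875 m from the base axis. Payload 3.4 kg.
Tool frame: the origin (TCP) lies at the very end of the fingers, on their centre line; the grasp point (between the pads) lies 19 mm behind it; z points along the fingers, y is the line along which they close (so a half turn about z gives the same grasp; the last joint's range is limited). The gripper opens to 85 mm and grips with 20 to 120 N. Pads are 22 mm wide; open, the fingers measure 114 mm over their backs; the gripper's body (76 mm by 85 mm) begins 54 mm behind the grasp point. The pads swing forward as they close: fully open they stand 13 mm farther back than shut.
Start: joints at [1.126, 0.276, 1.505, -0, 1.361, -0.121], TCP at [0.183, 0.545, 0.231] pointing down, gripper open.
Joint ranges: [-2.89, 2.89], [-0.75, 2.08], [0.22, 2.7], [-1.18, 4.32], [0.11, 2.71], [-2.7, 2.7]. Speed limits (rad/s): [2.57, 2.57, 3.14, 3.14, 3.14, 3.14].

INTERFACE

Orientations are given as a unit quaternion [w, x, y, z].
In Python, from rig import manip, get_image, camera_info gives the robot as it stands. The module is installed in compiled form; this text tells all that it offers.
- The arm moves only by the shell command python3 -m crank 'ROWS' [FORCE]. ROWS is a JSON object of lists of equal length, an entry for each row: "translation": the shift along the tool's x, y, z in mm, a list of three; "roll": the turn about the tool's z in rad; "fingers": the opening, from 0 (shut) to 1 (fully open). A call has 1 to 8 rows; each row shifts and turns the commanded pose from where the row before left it, along the tool's axes as they then stand; what a row does not reach is not made up. A row lasts 1/10 s, in which the tool goes at most 50 mm and 8.59 degrees, less where a joint would pass 70% of its speed; a pose out of reach is approached as far as the arm can. A call is refused whole if a number of a shift passes 50 or a number of a turn 0.15, either way. A call with a gripper value outside its range is refused whole. The fingers move at their own pace and stop on an object; FORCE is the grip in N (left out, the last holds). Time passes only in rows, so rows that do not move let the fingers close. It gives the time, the measured TCP pose, the force, the opening and the grip force at its end, in the units of the state.
- manip.get_state(): the state, without advancing time (a new reading comes with each control period).
- get_image(name): name is "scene" or "top" or "wrist"; returns the picture (420x560x3 uint8, blue, green, red); there is no depth.
- camera_info(name): a dict with "mtx" (3x3 intrinsics, pixels), "rvec" (rotation vector, rad) and "tvec" (3), from world to camera coordinates, as OpenCV has them. Camera axes: x right, y down, z forward; pixel columns grow to the right and rows downward; lengths in m; the calibration is good to about 2 mm. A picture is of the moment at which its call begins: read the wrist's pose just before it. camera_info takes no time and is no camera call; for the wrist camera it gives the pose at the moment of the call.
- manip.sign_off(): hands the job in; it is judged then, once.
The state is a dict: "clock": time; "qpos": joint angles; "qd": joint speeds; "effort": joint torques, N m; "position": TCP position; "ee_rot": TCP orientation; "contact_force": force on the tool from outside, world axes, zero at the start; "moment": the same for the moment, N m; "width": finger opening in m; "gripper_force": force on a finger pad.
Only numpy, scipy, OpenCV 4.12 (cv2) and the standard library are available. Lean on these libraries where they do the work, as an engineer would, in place of code of your own. Each camera call takes 0.05 s, during which the arm holds its last target. There are 200 camera calls.

## Working session

There is one attempt and no reset: what is moved stays moved. The work goes in short steps, Python scripts to look and compute and a shell command to move; the robot and the scene stay as the last step left them, time stands still between calls to the robot, and variables do not carry over. Pictures are saved under pics/ and viewed, at most 10 in all, crops included, and the job is handed in when it is done.

```bash
mkdir -p pics; python3 - <<'E'
from rig import manip,get_image,camera_info
import cv2,numpy as np
s=manip.get_state();print(s['clock'],s['position'],s['ee_rot'],s['width'])
for n in['scene','top']:
    c=camera_info(n);print(n,c)
    cv2.imwrite(f'pics/{n}0.png',get_image(n))
E
```

```text
0.0 [0.18270402 0.5446395  0.23042052] [-2.70289853e-04  1.61189758e-01  9.86922989e-01 -8.95944823e-04] 0.08557227251980588
scene {'mtx': array([[541.85658726,   0.        , 289.17810096],
       [  0.        , 541.85658726, 211.85784611],
       [  0.        ,   0.        ,   1.        ]]), 'rvec': array([ 0.67777745,  2.49792021, -1.32575218]), 'tvec': array([ 0.56164528, -0.04151873,  1.36213061])}
top {'mtx': array([[479.61200154,   0.        , 266.99145398],
       [  0.        , 479.61200154, 212.18371501],
       [  0.        ,   0.        ,   1.        ]]), 'rvec': array([ 2.17594415, -2.17811519,  0.06427918]), 'tvec': array([-0.08672198,  0.60668702,  1.10598543])}
```

View pics/scene0.png

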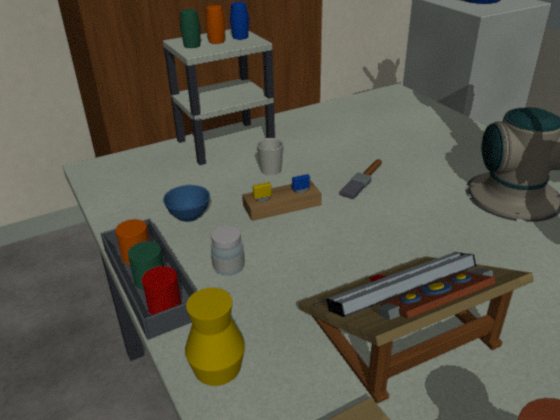

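View pics/top0.png

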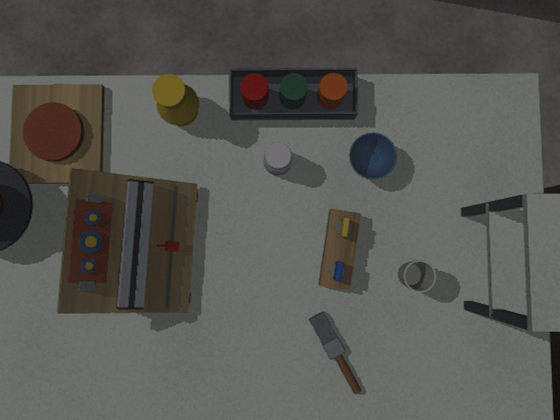

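The scene view shows the blue stop at about (301,183), the yellow stop at (262,191) and the board at lower right. In the top view the blue stop is at (338,271), the yellow at (345,228), the red pointer at (172,246), and the rail with its dark slot at u≈136.

```bash
cat > h.py <<'E'
import cv2,numpy as np
from rig import manip,get_image,camera_info
def cam(n):
    c=camera_info(n);R=cv2.Rodrigues(c['rvec'])[0];return c['mtx'],R,np.asarray(c['tvec']).reshape(3)
def ray(C,uv):
    K,R,t=C;d=R.T@np.linalg.solve(K,np.array([uv[0],uv[1],1.]));return -R.T@t,d/np.linalg.norm(d)
def onz(C,uv,z):
    o,d=ray(C,uv);return o+d*(z-o[2])/d[2]
def onplane(C,uv,p,n):
    o,d=ray(C,uv);return o+d*((p-o)@n)/(d@n)
def tri(Cs,uvs):
    A=0;b=0
    for C,uv in zip(Cs,uvs):
        o,d=ray(C,uv);M=np.eye(3)-np.outer(d,d);A=A+M;b=b+M@o
    p=np.linalg.solve(A,b)
    return p,[proj(C,p)-uv for C,uv in zip(Cs,uvs)]
def proj(C,p):
    K,R,t=C;q=K@(R@np.asarray(p)+t);return q[:2]/q[2]
def blobs(im,lo,hi,roi=None,amin=15):
    h=cv2.cvtColor(im,cv2.COLOR_BGR2HSV);m=cv2.inRange(h,lo,hi)
    if roi: k=np.zeros_like(m);k[roi[1]:roi[3],roi[0]:roi[2]]=255;m&=k
    n,l,s,c=cv2.connectedComponentsWithStats(m)
    return [(c[i].round(1),s[i][4],s[i][:4]) for i in range(1,n) if s[i][4]>=amin],m
E
python3 - <<'E'
from h import *
for n in['scene','top']:
    C=cam(n);im=cv2.imread(f'pics/{n}0.png');print(n,'cam',-C[1].T@C[2],'base',proj(C,[0,0,0]),'tcp',proj(C,manip.get_state()['position']))
    print('blue',blobs(im,(110,150,60),(130,255,255))[0]);print('yel',blobs(im,(20,150,80),(35,255,255))[0]);print('red',blobs(im,(0,180,60),(6,255,255))[0])
T=cv2.imread('pics/top0.png')[160:320,50:210];S=cv2.imread('pics/scene0.png')[240:340,310:520]
cv2.imwrite('pics/cT.png',cv2.resize(T,None,fx=3.7,fy=3.7,interpolation=cv2.INTER_CUBIC))
cv2.imwrite('pics/cS.png',cv2.resize(S,None,fx=3.7,fy=3.7,interpolation=cv2.INTER_CUBIC))
E
```

```text
scene cam [1.05456534 0.71781212 0.73838115] base [512.60101926 195.34166406] tcp [765.45380623 271.14267668]
blue [(array([482.5,   1.5]), np.int32(15), array([478,   0,  10,   3], dtype=int32)), (array([239. ,   4.6]), np.int32(34), array([231,   2,  16,   9], dtype=int32)), (array([245.8,  23.1]), np.int32(19), array([244,  18,   4,  11], dtype=int32)), (array([232.7,  27.1]), np.int32(19), array([231,  22,   4,  11], dtype=int32))]
yel [(array([261.8, 190.4]), np.int32(252), array([253, 183,  19,  17], dtype=int32)), (array([461.5, 276.6]), np.int32(27), array([457, 275,   9,   4], dtype=int32)), (array([437. , 286.6]), np.int32(51), array([431, 284,  13,   6], dtype=int32)), (array([212.8, 337.3]), np.int32(4291), array([185, 288,  59,  98], dtype=int32)), (array([410.5, 296.4]), np.int32(32), array([406, 295,  10,   4], dtype=int32))]
red [(array([160.4, 288.3]), np.int32(1220), array([142, 266,  38,  49], dtype=int32)), (array([376.3, 276.3]), np.int32(26), array([370, 275,  13,   4], dtype=int32))]
top cam [ 0.52384083 -0.1035402   1.14615174] base [229.38435452 475.27431881] tcp [-72.28812091 430.42172912]
blue [(array([338.4, 271. ]), np.int32(103), array([335, 262,   8,  19], dtype=int32))]
yel [(array([167.8,  91.1]), np.int32(874), array([153,  74,  32,  44], dtype=int32)), (array([ 92.4, 217.1]), np.int32(27), array([ 90, 215,   6,   5], dtype=int32)), (array([344.8, 226.9]), np.int32(114), array([341, 218,   9,  19], dtype=int32)), (array([ 90.4, 241.3]), np.int32(76), array([ 86, 237,  10,   9], dtype=int32)), (array([ 88.6, 265.3]), np.int32(27), array([ 86, 263,   6,   6], dtype=int32))]
red [(array([253.7,  86.6]), np.int32(560), array([241,  74,  27,  27], dtype=int32)), (array([171.9, 245.4]), np.int32(62), array([167, 242,  11,   9], dtype=int32))]
```

View pics/cT.png

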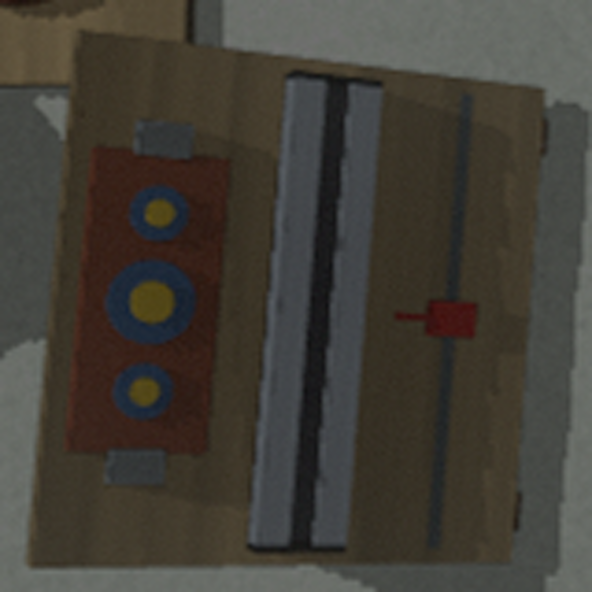

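View pics/cS.png

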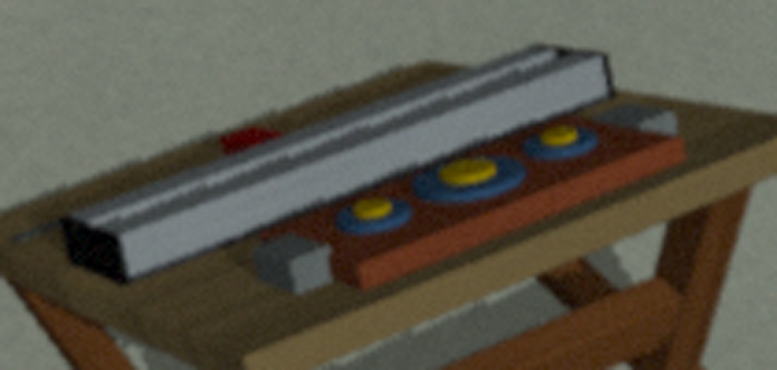

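The top crop shows the slot running from crop (338,78) to (302,548), the rail's uphill edge from (290,76) to (248,546), and the pointer's tip at (397,316). In the scene crop the uphill rail edge runs from (115,235) to (607,55).

The documented rows have only a turn about the tool's z. I'll check the command's own usage text before planning for the 30° slope.

```bash
python3 -m crank 2>&1 | head -20; python3 -m crank --help 2>&1 | head -20; python3 - <<'E'
from h import *
S,T=cam('scene'),cam('top')
cT=lambda u,v:np.array([50+(u+.5)/3.7-.5,160+(v+.5)/3.7-.5]); cS=lambda u,v:np.array([310+(u+.5)/3.7-.5,240+(v+.5)/3.7-.5])
a,ra=tri([T,S],[cT(290,76),cS(115,235)]);b,rb=tri([T,S],[cT(248,546),cS(607,55)])
print('rail uphill far/near',a,ra,b,rb,'len',np.linalg.norm(a-b))
X=a-b;X[2]=0;X/=np.linalg.norm(X);up=np.cross([0,0,1],X);Y=np.cos(np.pi/6)*up+.5*np.array([0,0,1]);Z=np.cross(X,Y)
m=(a+b)/2
print('X',X,'yaw',np.degrees(np.arctan2(X[1],X[0])))
q=lambda u,v:onplane(T,cT(u,v),m,Z)
for nm,u,v in [('slotF',338,78),('slotN',302,548),('dF',380,84),('dN',345,550)]:
    p=q(u,v);print(nm,p,'rel',[(p-m)@e for e in(X,Y,Z)])
# board corners on face plane 22 below
cs=[onplane(T,cT(u,v),m-.022*Z,Z) for u,v in[(80,30),(545,88),(512,563),(28,567)]]
print('board c',np.array(cs).round(4),np.mean(cs,0))
pt=onplane(T,cT(397,316),m-.012*Z,Z);print('ptr',pt,'x rel rail mid',(pt-m)@X,(pt-m)@Y)
st=cv2.imread('pics/scene0.png');tt=cv2.imread('pics/top0.png')
print(blobs(st,(105,120,40),(130,255,255),(285,170,320,200),5)[0])
for n,uv in[('b',(338.4,271)),('y',(344.8,226.9))]:print(n,onz(T,uv,.068))
E
```

```text
invalid input
invalid input: not JSON, or not a number
rail uphill far/near [0.6697805  0.20807729 0.12929194] [array([ 0.59447472, -0.82504278]), array([1.36256625e+00, 6.17745889e-06])] [0.39914045 0.2269337  0.13053642] [array([ 0.17060039, -0.18260493]), array([ 0.29067278, -0.03637178])] len 0.27129900240844745
X [ 0.99758161 -0.06950489  0.        ] yaw -3.9855500980363283
slotF [0.6685548  0.18492849 0.11653234] rel [np.float64(0.13603429411764636), np.float64(-0.02676366646337536), np.float64(-4.689405257992662e-19)]
slotN [0.39573388 0.20107424 0.11488362] rel [np.float64(-0.13724904317928738), np.float64(-0.03006111626460481), np.float64(-1.8738933201061776e-17)]
dF [0.66666209 0.1633335  0.10401867] rel [np.float64(0.13564712177871827), np.float64(-0.0517910096726148), np.float64(3.310836357379089e-17)]
dN [0.39306101 0.17955222 0.10238066] rel [np.float64(-0.13841956691046856), np.float64(-0.05506702613877604), np.float64(-5.366670872186288e-17)]
board c [[0.6888 0.3162 0.1676]
 [0.6741 0.0772 0.0293]
 [0.3758 0.0951 0.0276]
 [0.3917 0.3363 0.1672]] [0.53261842 0.20619326 0.09792152]
ptr [0.529361   0.15662159 0.0807868 ] x rel rail mid -0.0008554086298772947 -0.07747013444717799
[(array([300.6, 182.2]), np.int32(232), array([292, 175,  18,  16], dtype=int32))]
b [ 0.47146965 -0.24714511  0.068     ]
y [ 0.56981109 -0.26259528  0.068     ]
```

No other turns are offered, so the tool stays vertical. My plan:
1. Grip the handle by its 44 mm ends, so the stop can pivot about the slot direction.
2. Lean it about 30° against the hole wall in the block.
3. Seat it in the slot.
4. Twist it with the fingertips, roughly.

First I'll roll and travel to the block.

```bash
cat >> h.py <<'E'
from scipy.spatial.transform import Rotation as Ro
def Rt(s): q=s['ee_rot'];return Ro.from_quat([q[1],q[2],q[3],q[0]])
def go(target,yaw=None):
    "print tool-frame shift mm to target and roll to tool-y yaw (deg)"
    s=manip.get_state();R=Rt(s).as_matrix();y=np.degrees(np.arctan2(R[1,1],R[0,1]))
    print('t',round(s['clock'],2),'pos',s['position'].round(4),'yaw',y.round(2),'w',round(s['width']*1e3,1),'F',np.round(s['contact_force'],1),'shift',(R.T@(np.asarray(target)-s['position'])*1e3).round(1), 'roll',None if yaw is None else round(np.radians(y-yaw),3))
E
python3 -m crank '{"translation":[[0,0,0],[0,0,0],[0,0,0],[0,0,0],[0,0,0],[0,0,0],[0,0,0],[0,0,0]],"roll":[0.14,0.14,0.14,0.14,0.14,0.14,0.14,0.14],"fingers":[1,1,1,1,1,1,1,1]}' 25
python3 -m crank '{"translation":[[0,0,0],[0,0,0]],"roll":[0.14,0.14],"fingers":[1,1]}'
python3 -c "
from h import *
go([0.47,-0.2,0.23],-9)"
```

```text
clock: 0.9
position: [0.1828, 0.5448, 0.2308]
ee_rot: [0.0, 0.663, 0.749, -0.001]
contact_force: [-0.3, 0.2, 0.4]
width: 0.0856
gripper_force: 0.0
clock: 1.1
position: [0.1828, 0.5448, 0.2308]
ee_rot: [0.0, 0.761, 0.649, -0.0]
contact_force: [-0.3, 0.0, -1.0]
width: 0.0851
gripper_force: 0.0
t 1.1 pos [0.1828 0.5448 0.2308] yaw -9.1 w 85.1 F [-0.3  0.  -1. ] shift [-690.1  401.4    1.4] roll -0.002
```

```bash

python3 -m crank '{"translation":[[-43,25,0],[-43,25,0],[-43,25,0],[-43,25,0],[-43,25,0],[-43,25,0],[-43,25,0],[-43,25,0]],"roll":[0,0,0,0,0,0,0,0],"fingers":[1,1,1,1,1,1,1,1]}' >/dev/null
python3 -m crank '{"translation":[[-43,25,0],[-43,25,0],[-43,25,0],[-43,25,0],[-43,25,0],[-43,25,0],[-43,25,0],[-43,25,0]],"roll":[0,0,0,0,0,0,0,0],"fingers":[1,1,1,1,1,1,1,1]}'
python3 - <<'E'
from h import *
go([0.4715,-0.247,0.12],-9)
W=cam('wrist');im=get_image('wrist');cv2.imwrite('pics/w1.png',im)
print('cam',-W[1].T@W[2],proj(W,[.4715,-.2471,.06]))
print(blobs(im,(105,120,40),(130,255,255))[0],blobs(im,(20,130,60),(35,255,255))[0])
S,T=cam('scene'),cam('top')
print(tri([T,S],[(338.4,271),(300.6,182.2)]),tri([T,S],[(344.8,226.9),(261.8,190.4)]))
E
```

```text
clock: 2.7
position: [0.4735, -0.1978, 0.2309]
ee_rot: [-0.0, 0.759, 0.651, 0.0]
contact_force: [0.2, 0.3, 0.5]
width: 0.0858
gripper_force: 0.0
t 2.7 pos [ 0.4735 -0.1978  0.2309] yaw -8.81 w 85.8 F [0.2 0.3 0.5] shift [-49.    5.6 110.9] roll 0.003
cam [ 0.48621495 -0.12115652  0.37308498] [285.64267602 233.95291141]
[(array([533. , 272.6]), np.int32(4470), array([499, 222,  61,  95], dtype=int32)), (array([287.4, 235.3]), np.int32(1017), array([265, 224,  46,  24], dtype=int32))] [(array([389.3, 235.6]), np.int32(1158), array([363, 223,  54,  25], dtype=int32))]
(array([ 0.47140805, -0.24897667,  0.05658984]), [array([ 0.13617388, -0.22000897]), array([0.23972717, 0.00832247])]) (array([ 0.57034352, -0.26428116,  0.05679364]), [array([ 0.01413528, -0.02409297]), array([0.02656098, 0.00229383])])
```

View pics/w1.png

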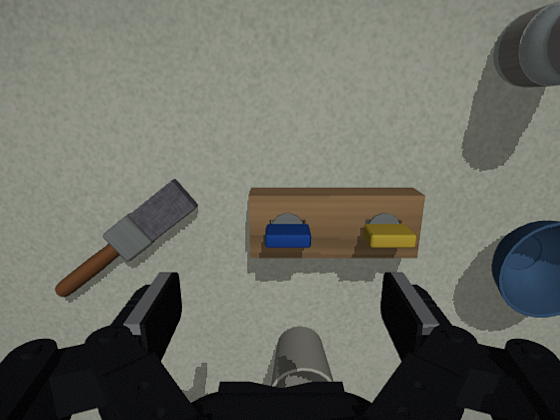

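The wrist view shows the blue handle at about (287,236), the yellow at (389,236), the cup at the bottom around (300,355) and the bowl at right. The triangulated heights of about 57 mm fit a handle spanning z = 38–72 mm.

```bash
python3 - <<'E'
from h import *
W=cam('wrist');im=cv2.imread('pics/w1.png')
for lo,hi in[((105,120,40),(130,255,255)),((20,130,60),(35,255,255))]:
    b,m=blobs(im,lo,hi,(200,200,450,270),200)
    for x in b: 
        u0,v0,w,h=x[2];e=[onz(W,(u0-.5,v0+h-.5),.072),onz(W,(u0+w-.5,v0+h-.5),.072)];print(x[2],np.round(e,4),np.mean(e,0).round(4),np.linalg.norm(e[1]-e[0]))
    c=im[220:252,287] if lo[0]>100 else im[220:252,389];print(c.sum(1))
T=cam('top');print('cup',onz(T,(418,276),.05),'jar',onz(T,(278,158),.05),'bowl',onz(T,(373,156),.05))
# triangulate handle far-top corner using top view? box centers
tt=cv2.imread('pics/top0.png')
ub=blobs(tt,(105,120,40),(130,255,255),(325,255,350,290))[0];print(ub)
print('tri wrist/top',tri([T,W],[ub[0][0],(288,241)]))
go([.4715,-.249,.13],-9)
E
```

```text
[265 224  46  24] [[ 0.4546 -0.2627  0.072 ]
 [ 0.4977 -0.2696  0.072 ]] [ 0.4762 -0.2661  0.072 ] 0.04360248391791453
[283 280 292 269 146 123 133 142 136 135 140 136 131 137 154 200 221 203
 195 193 190 189 193 181 183 183 162 144 164 166 173 177]
[363 223  54  25] [[ 0.5464 -0.2774  0.072 ]
 [ 0.5971 -0.2855  0.072 ]] [ 0.5718 -0.2815  0.072 ] 0.05135931710855437
[278 277 288 282 236 229 231 234 234 238 240 237 236 237 258 327 354 334
 329 330 322 321 322 318 313 315 298 195 137 151 157 163]
cup [ 0.45941101 -0.42890488  0.05      ] jar [ 0.72999764 -0.11323033  0.05      ] bowl [ 0.73396056 -0.33210726  0.05      ]
[(array([338.2, 270.9]), np.int32(127), array([334, 262,   9,  19], dtype=int32))]
tri wrist/top (array([ 0.47674705, -0.240155  ,  0.11666477]), [array([-0.05475222, -1.27705207]), array([-3.30576261,  0.6355975 ])])
t 2.75 pos [ 0.4775 -0.2062  0.2306] yaw -8.97 w 85.7 F [ 3.2 -6.7  0.5] shift [-42.5   0.3 100.9] roll 0.001
```

```bash

python3 -m crank '{"translation":[[-22,0.6,30],[-22,0.6,30],[0,0,40],[0,0,35],[0,0,25],[0,0,15],[0,0,0],[0,0,0]],"roll":[0,0,0,0,0,0,0,0],"fingers":[0.8,0.8,0.8,0.8,0.8,0.8,0.8,0.8]}' 25 >/dev/null
python3 -c "
from h import *
go([.472,-.2495,.042],-8.9)
W=cam('wrist');im=get_image('wrist');cv2.imwrite('pics/w2.png',im)"
```

```text
t 3.55 pos [ 0.468  -0.2393  0.0563] yaw -8.76 w 68.3 F [ 0.2 -1.  -0.2] shift [-9.5  5.5 14.3] roll 0.002
```

View pics/w2.png

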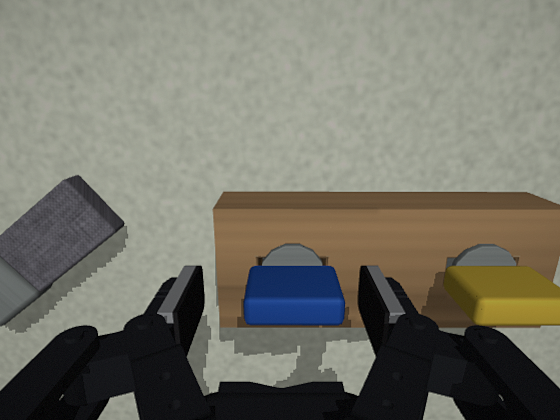

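The wrist view shows the blue handle between the fingers, centred at u≈294 against a finger mid of u≈281. That calls for +5.6 mm along tool y, agreeing with the computed shift.

```bash

python3 -m crank '{"translation":[[-5,3,0],[-4.5,2.5,4],[0,0,10],[0,0,0],[0,0,0]],"roll":[0,0,0,0,0],"fingers":[0.8,0.8,0.8,0.8,0.8]}' 25 
python3 -c "
from h import *
go([.472,-.2495,.042],-8.9)"
```

```text
clock: 4.1
position: [0.4714, -0.2494, 0.0417]
ee_rot: [-0.001, 0.759, 0.651, -0.0]
contact_force: [0.5, -0.3, -0.1]
width: 0.0685
gripper_force: 0.0
t 4.1 pos [ 0.4714 -0.2494  0.0417] yaw -8.78 w 68.5 F [ 0.5 -0.3 -0.1] shift [-0.   0.6 -0.3] roll 0.002
```

```bash

python3 -m crank '{"translation":[[0,0,0],[0,0,0],[0,0,0],[0,0,0],[0,0,0],[0,0,-3],[0,0,-4],[0,0,0]],"roll":[0,0,0,0,0,0,0,0],"fingers":[0.3,0.3,0.3,0.3,0.3,0.3,0.3,0.3]}' 25 
python3 -m crank '{"translation":[[-3,0,0],[-3,0,0],[0,0,0]],"roll":[0,0,0],"fingers":[0.3,0.3,0.3]}'
python3 -m crank '{"translation":[[-3,0,0],[-3,0,0],[-3,0,0],[-3,0,0],[0,0,0]],"roll":[0,0,0,0,0],"fingers":[0.3,0.3,0.3,0.3,0.3]}'
python3 -m crank '{"translation":[[-3,0,0],[0,0,0],[0,0,0]],"roll":[0,0,0],"fingers":[0.3,0.3,0.3]}'
```

```text
clock: 4.9
position: [0.4722, -0.2499, 0.0498]
ee_rot: [0.0, 0.759, 0.651, 0.0]
contact_force: [0.5, 0.1, -1.3]
width: 0.0432
gripper_force: 25.7
clock: 5.2
position: [0.4712, -0.2536, 0.0494]
ee_rot: [-0.001, 0.76, 0.65, 0.002]
contact_force: [1.6, 6.2, 2.9]
width: 0.0437
gripper_force: 26.2
clock: 5.7
position: [0.4694, -0.2651, 0.0489]
ee_rot: [-0.002, 0.76, 0.65, 0.002]
contact_force: [1.6, 5.8, -0.8]
width: 0.0432
gripper_force: 26.1
clock: 6.0
position: [0.4689, -0.2679, 0.0486]
ee_rot: [-0.002, 0.76, 0.65, 0.002]
contact_force: [3.5, 6.7, -2.0]
width: 0.0433
gripper_force: 26.1
```

```bash
python3 -c "
from h import *
go([.472,-.2495,.049],-8.9)
im=get_image('scene');cv2.imwrite('pics/s2.png',np.hstack([cv2.resize(im[140:230,230:330],None,fx=4,fy=4,interpolation=cv2.INTER_CUBIC),cv2.resize(get_image('wrist')[210:420,130:430],(400,360))]))"
```

```text
t 6.0 pos [ 0.4689 -0.2679  0.0486] yaw -8.88 w 43.3 F [ 3.5  6.7 -2. ] shift [18.6  0.2 -0.3] roll 0.0
```

View pics/s2.png

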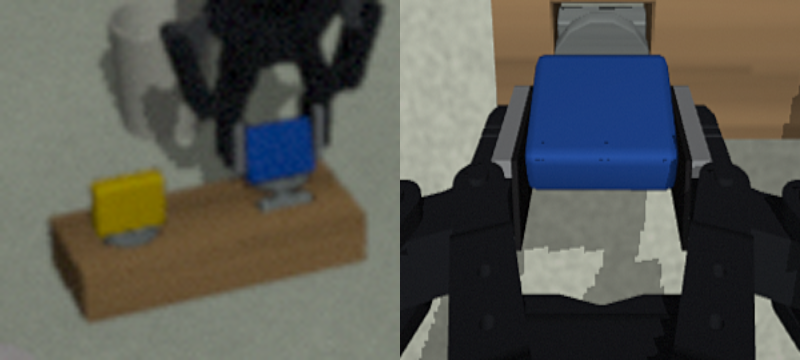

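The tilt works with about 7 N of side force: the handle leans towards −y while the foot stays in the hole. A bit more lean, then lift out.

```bash

python3 -m crank '{"translation":[[-2,0,0],[-1.5,0,0],[0,0,0],[0,0,0]],"roll":[0,0,0,0],"fingers":[0.3,0.3,0.3,0.3]}'
python3 -m crank '{"translation":[[1,0,-5],[0,0,-15],[0,0,-30],[0,0,-40],[0,0,-40],[0,0,-30],[0,0,-10],[0,0,0]],"roll":[0,0,0,0,0,0,0,0],"fingers":[0.3,0.3,0.3,0.3,0.3,0.3,0.3,0.3]}'
python3 - <<'E'
from h import *
W=cam('wrist');im=get_image('wrist');cv2.imwrite('pics/w3.png',im)
h=cv2.cvtColor(im,cv2.COLOR_BGR2HSV);print(blobs(im,(105,120,40),(130,255,255),(180,150,400,420),200)[0])
# predicted rows of handle corners for tilts, in tool frame: tool x ~ +Y(uphill dir), y along handle, z down
s=manip.get_state();R=Rt(s).as_matrix();p=s['position']
for a in(20,25,30,35):
    c,sn=np.cos(np.radians(a)),np.sin(np.radians(a));g=np.array([0,0,-19])
    ax=np.array([-sn,0,-c]);ny=np.array([c,0,-sn])
    pts={k:g+ax*dz+ny*dy for k,dz,dy in[('top+',11,7),('top-',11,-7),('bot+',-23,7),('foot+',-43,6),('foot-',-43,-6)]}
    print(a,{k:proj(W,p+R@v/1e3).round(0).tolist() for k,v in pts.items()})
E
```

```text
clock: 6.5
position: [0.4683, -0.2708, 0.0482]
ee_rot: [-0.002, 0.76, 0.65, 0.002]
contact_force: [3.7, 7.0, -3.8]
width: 0.0434
gripper_force: 26.2
clock: 7.3
position: [0.4688, -0.2736, 0.2205]
ee_rot: [0.002, 0.759, 0.651, 0.0]
contact_force: [-0.1, 0.4, -1.9]
width: 0.0435
gripper_force: 26.6
[(array([280.7, 279.6]), np.int32(8559), array([224, 239, 114,  80], dtype=int32))]
20 {'top+': [276.0, 306.0], 'top-': [277.0, 327.0], 'bot+': [277.0, 243.0], 'foot+': [277.0, 216.0], 'foot-': [277.0, 234.0]}
25 {'top+': [276.0, 309.0], 'top-': [277.0, 327.0], 'bot+': [277.0, 241.0], 'foot+': [277.0, 211.0], 'foot-': [277.0, 228.0]}
30 {'top+': [276.0, 312.0], 'top-': [277.0, 327.0], 'bot+': [277.0, 239.0], 'foot+': [277.0, 207.0], 'foot-': [277.0, 223.0]}
35 {'top+': [276.0, 314.0], 'top-': [277.0, 326.0], 'bot+': [277.0, 237.0], 'foot+': [277.0, 203.0], 'foot-': [277.0, 217.0]}
```

View pics/w3.png

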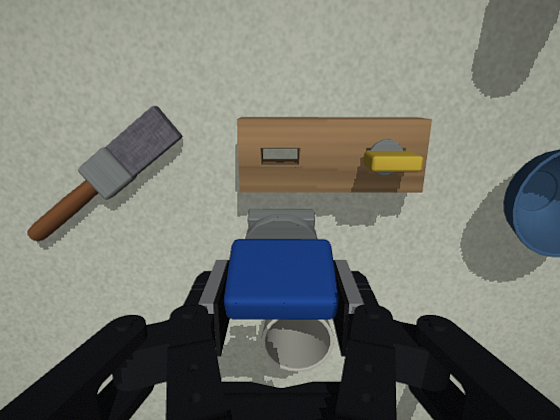

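The foot is out and leaning: handle rows 239–319, foot edge near row 209, so roughly 25–28° of lean. Now on to the rail, and a look at the slot from above.

```bash

python3 -m crank '{"translation":[[25,0,0],[45,-1,0],[45,-1,0],[45,-1,0],[45,-1,0],[45,-1,0],[45,-1,0],[45,-1,0]],"roll":[0,0,0,0,0,0,0,0],"fingers":[0.3,0.3,0.3,0.3,0.3,0.3,0.3,0.3]}'>/dev/null
python3 -m crank '{"translation":[[45,-1,0],[30,0,0],[15,0,0],[0,0,0],[0,0,0],[0,0,0]],"roll":[0,0,0,-0.045,-0.047,0],"fingers":[0.3,0.3,0.3,0.3,0.3,0.3]}'>/dev/null
python3 - <<'E'
from h import *
go([.5307,.1715,.194],-3.6)
W=cam('wrist');im=get_image('wrist');cv2.imwrite('pics/w4.png',im)
np.savez('w4.npz',K=W[0],R=W[1],t=W[2])
for p in[(.532,.193,.1157),(.6686,.1849,.1165),(.3957,.2011,.1149)]:print(proj(W,p))
E
```

```text
t 8.75 pos [0.5251 0.1525 0.2174] yaw -3.51 w 43.8 F [ 0.   0.5 -0.1] shift [19.3  4.5 23.4] roll 0.002
[286.47342323 151.72849642]
[482.35188615 151.56512254]
[ 93.01609081 151.86427396]
```

View pics/w4.png

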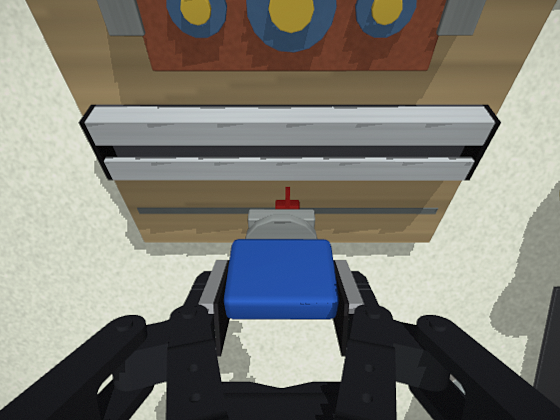

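The wrist view shows the slot level in the picture, a dark band at rows ≈146–157. The pointer tip is at about (288,187), and the predicted slot point at (286,152) agrees. I'll extract the edges and triangulate the height.

```bash
python3 - <<'E'
from h import *
z=np.load('w4.npz');W=(z['K'],z['R'],z['t']);T=cam('top')
w=cv2.cvtColor(cv2.imread('pics/w4.png'),cv2.COLOR_BGR2GRAY);t=cv2.cvtColor(cv2.imread('pics/top0.png'),cv2.COLOR_BGR2GRAY)
print('w',[int(x) for x in w[138:184,200:380].mean(1)])
up=np.array([.0628,.998,0]);X=np.array([.998,-.0628,0]);Y=.866*up+[0,0,.5];Z=-.5*up+np.array([0,0,.866])
# top: gray dark band per row
us=[];
for v in range(215,276,5):
    r=t[v,118:156].astype(float);d=np.clip(70-r,0,None);us.append((np.sum(d*np.arange(118,156))/d.sum(),v)) if d.sum() else 0
us=np.array(us);k=np.polyfit(us[:,1],us[:,0],1);print('top slot u at v245',np.polyval(k,245),k, [int(x) for x in t[245,118:156]])
b,m=blobs(cv2.imread('pics/w4.png'),(0,150,50),(8,255,255),(265,175,310,215),5);ys,xs=np.nonzero(m);print(b);
tip=(xs[ys<=ys.min()+4].mean(),ys.min());print('tip',tip)
for h in(0.112,.114,.116,.118): # slot mid by wrist and top at heights
    print(h,onz(W,(288,151.5),h),onz(T,(np.polyval(k,245),245),h))
P=onz(W,(288,151.5),.1155);pt=onplane(W,tip,P-.012*Z,Z);pt2=onplane(W,tip,P-.017*Z,Z);print('ptr along X rel P',(pt-P)@X*1e3,(pt2-P)@X*1e3,pt)
# yaw from wrist rail ends
E
```

```text
w [141, 140, 143, 143, 142, 144, 141, 106, 35, 44, 47, 47, 47, 47, 47, 46, 46, 43, 51, 100, 164, 203, 200, 175, 134, 133, 136, 138, 141, 141, 142, 143, 143, 141, 141, 143, 142, 140, 144, 143, 143, 141, 120, 92, 95, 96]
top slot u at v245 137.99302032457757 [4.03523319e-02 1.28106699e+02] [53, 50, 50, 41, 66, 87, 76, 68, 69, 69, 70, 69, 69, 70, 67, 42, 23, 26, 25, 25, 24, 62, 71, 63, 68, 71, 71, 68, 70, 70, 59, 47, 49, 47, 48, 49, 47, 49]
[(array([286.9, 201.9]), np.int32(272), array([275, 187,  25,  22], dtype=int32))]
tip (np.float64(286.77777777777777), np.int64(187))
0.112 [0.5331103  0.19253117 0.112     ] [0.52930876 0.19004667 0.112     ]
0.114 [0.5330933  0.19283574 0.114     ] [0.52929819 0.18947889 0.114     ]
0.116 [0.5330763  0.19314032 0.116     ] [0.52928762 0.18891111 0.116     ]
0.118 [0.5330593  0.19344489 0.118     ] [0.52927704 0.18834332 0.118     ]
ptr along X rel P -0.1710669415668658 -0.06775810684869184 [0.53075162 0.15877748 0.08180311]
```

```bash
python3 - <<'E'
from h import *
z=np.load('w4.npz');W=(z['K'],z['R'],z['t']);T=cam('top')
for h in(0.110,.112,.114,.116,.118):
    a=onz(W,(287.5,153.4),h);b=onz(T,(136.0,245),h);print(h,a.round(4),b.round(4))
E
```

```text
0.11 [0.5327 0.1909 0.11  ] [0.5293 0.1949 0.11  ]
0.112 [0.5327 0.1912 0.112 ] [0.5293 0.1944 0.112 ]
0.114 [0.5327 0.1915 0.114 ] [0.5293 0.1938 0.114 ]
0.116 [0.5327 0.1918 0.116 ] [0.5293 0.1932 0.116 ]
0.118 [0.5326 0.1921 0.118 ] [0.5293 0.1926 0.118 ]
```

```bash

python3 -m crank '{"translation":[[4,2,20],[4.5,2.5,25],[0,0,15],[0,0,5],[0,0,0],[0,0,0]],"roll":[0,0,0,0,0,0],"fingers":[0.3,0.3,0.3,0.3,0.3,0.3]}'>/dev/null
python3 - <<'E'
from h import *
go([.530,.1608,.152],-3.6)
W=cam('wrist');im=get_image('wrist');cv2.imwrite('pics/w5.png',im)
cv2.imwrite('pics/c5.png',np.hstack([cv2.resize(im[80:330,180:400],None,fx=2,fy=2,interpolation=cv2.INTER_CUBIC),cv2.resize(get_image('scene')[200:320,340:470],(360,500)[::1] if 0 else (350,500),interpolation=cv2.INTER_CUBIC)]))
print(proj(W,(.532,.192,.116)))
E
```

```text
t 9.4 pos [0.5315 0.1612 0.1549] yaw -3.54 w 43.8 F [ 0.7 -0.8 -0.9] shift [-0.5 -1.5  2.9] roll 0.001
[276.71094309 188.37902897]
```

View pics/c5.png

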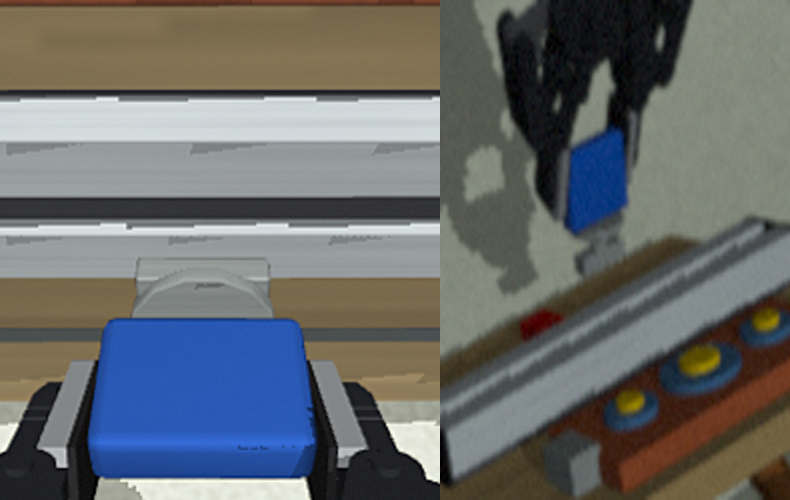

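The foot is lined up just downhill of and above the slot. The slot centre, row 188 in the full image, matches the prediction of 188.4, and the stop's u≈281. From here I advance along −Z and feel for contact.

```bash

python3 -m crank '{"translation":[[3,-1,5],[3,0,5.2],[3,0,5.2],[0,0,0],[0,0,0]],"roll":[0,0,0,0,0],"fingers":[0.3,0.3,0.3,0.3,0.3]}'
python3 -m crank '{"translation":[[1,0,1.7],[1,0,1.7],[0,0,0],[0,0,0]],"roll":[0,0,0,0],"fingers":[0.3,0.3,0.3,0.3]}'
python3 -m crank '{"translation":[[1,0,1.7],[1,0,1.7],[0,0,0],[0,0,0]],"roll":[0,0,0,0],"fingers":[0.3,0.3,0.3,0.3]}'
```

```text
clock: 10.0
position: [0.5303, 0.1707, 0.1386]
ee_rot: [-0.0, 0.728, 0.685, -0.0]
contact_force: [0.1, -0.6, -1.6]
width: 0.0436
gripper_force: 26.6
clock: 10.4
position: [0.5307, 0.1725, 0.1355]
ee_rot: [0.0, 0.728, 0.685, 0.0]
contact_force: [-0.2, 0.5, -1.3]
width: 0.0437
gripper_force: 26.6
clock: 10.8
position: [0.531, 0.1729, 0.1348]
ee_rot: [0.002, 0.728, 0.686, -0.0]
contact_force: [-4.7, -7.2, 13.8]
width: 0.0437
gripper_force: 28.3
```

Contact on the lips, with a normal force of about 15 N and no side component. I ease off and slide uphill in small steps.

```bash

python3 -m crank '{"translation":[[-1,0,-1.7],[0.9,0,-0.5],[0,0,0]],"roll":[0,0,0],"fingers":[0.3,0.3,0.3]}'
python3 -m crank '{"translation":[[0.9,0,-0.5],[0,0,0]],"roll":[0,0],"fingers":[0.3,0.3]}'
python3 -m crank '{"translation":[[0.9,0,-0.5],[0,0,0]],"roll":[0,0],"fingers":[0.3,0.3]}' ; python3 -c "
from h import *
print(manip.get_state()['moment'])"
```

```text
clock: 11.1
position: [0.531, 0.1731, 0.1351]
ee_rot: [0.001, 0.728, 0.685, -0.001]
contact_force: [-0.7, -4.8, 6.4]
width: 0.0437
gripper_force: 27.4
clock: 11.3
position: [0.531, 0.1733, 0.1352]
ee_rot: [0.002, 0.728, 0.686, -0.001]
contact_force: [-0.9, -7.1, 6.1]
width: 0.0435
gripper_force: 27.2
clock: 11.5
position: [0.531, 0.1737, 0.1355]
ee_rot: [0.002, 0.728, 0.686, -0.002]
contact_force: [0.0, -7.3, 4.3]
width: 0.0434
gripper_force: 27.1
[-1.35444344  0.13112022  0.03089984]
```

The side force builds to −4 N while the tool hardly moves, so the foot's leading uphill corner seems caught on the uphill lip and the lean is a little short. I move the grip downhill while pressing lightly, which leans it more.

```bash

python3 -m crank '{"translation":[[-0.9,0,0.5],[-0.9,0,0.5],[-0.9,0,0.5],[0,0,0]],"roll":[0,0,0,0],"fingers":[0.3,0.3,0.3,0.3]}'
python3 -m crank '{"translation":[[-0.9,0,0.5],[-0.9,0,0.5],[0,0,0]],"roll":[0,0,0],"fingers":[0.3,0.3,0.3]}'
python3 -m crank '{"translation":[[-0.9,0,0.5],[-0.9,0,0.5],[0,0,0]],"roll":[0,0,0],"fingers":[0.3,0.3,0.3]}' ; python3 -c "
from h import *
print(manip.get_state()['moment'])"
```

```text
clock: 11.9
position: [0.531, 0.1732, 0.1351]
ee_rot: [0.0, 0.728, 0.685, 0.0]
contact_force: [-2.7, -3.3, 8.2]
width: 0.0435
gripper_force: 27.8
clock: 12.2
position: [0.5311, 0.1726, 0.1346]
ee_rot: [-0.0, 0.728, 0.685, 0.001]
contact_force: [-2.1, -0.8, 10.7]
width: 0.0437
gripper_force: 28.0
clock: 12.5
position: [0.5313, 0.171, 0.1335]
ee_rot: [0.0, 0.728, 0.685, 0.002]
contact_force: [-2.4, 0.5, 9.1]
width: 0.0434
gripper_force: 28.0
[0.24757236 0.42018906 0.03451807]
```

```bash
python3 - <<'E'
from h import *
go([.5307,.1715,.1345],-3.6)
W=cam('wrist');im=get_image('wrist');cv2.imwrite('pics/w6.png',im)
for n in('w4','w5','w6'):
    i=cv2.imread(f'pics/{n}.png');g=cv2.cvtColor(i,cv2.COLOR_BGR2GRAY)
    print(n,blobs(i,(105,120,40),(130,255,255),(180,150,400,420),500)[0])
    p=g[:,262:300].mean(1);print(' mid',[int(x) for x in p[180:250]]);print(' tail',[int(x) for x in p[296:324]])
    q=g[:,225:240].mean(1);print(' side',[int(x) for x in q[180:240]])
s=manip.get_state();R=Rt(s).as_matrix();p=s['position']
print('P',proj(W,(.532,.192,.116)))
for a in(20,25,30,35):
    c,sn=np.cos(np.radians(a)),np.sin(np.radians(a));g=np.array([0,0,-19])
    ax=np.array([-sn,0,-c]);ny=np.array([c,0,-sn])
    pts={k:g+ax*dz+ny*dy for k,dz,dy in[('top+',11,7),('top-',11,-7),('bot+',-23,7),('collar+',-23,17),('footup+',-35,6),('foot+',-43,6)]}
    print(a,{k:proj(W,p+R@v/1e3)[1].round(1) for k,v in pts.items()})
E
```

```text
t 12.5 pos [0.5313 0.171  0.1335] yaw -3.52 w 43.4 F [-2.4  0.5  9.1] shift [ 0.4 -0.6 -1. ] roll 0.001
w4 [(array([280.8, 279.6]), np.int32(8597), array([223, 239, 116,  80], dtype=int32))]
 mid [124, 91, 95, 96, 97, 97, 96, 90, 90, 90, 90, 90, 90, 91, 91, 92, 93, 94, 94, 88, 62, 64, 63, 62, 62, 64, 68, 62, 55, 98, 143, 138, 141, 141, 136, 136, 136, 136, 138, 143, 144, 128, 114, 119, 123, 123, 121, 119, 117, 116, 118, 119, 118, 116, 118, 119, 120, 123, 110, 53, 64, 78, 76, 76, 75, 75, 75, 76, 76, 76]
 tail [81, 84, 87, 89, 92, 94, 91, 86, 82, 76, 71, 68, 67, 67, 66, 65, 64, 63, 63, 62, 61, 56, 50, 146, 235, 223, 220, 219]
 side [112, 91, 94, 95, 95, 96, 96, 96, 95, 94, 94, 95, 96, 96, 97, 97, 97, 99, 98, 99, 99, 98, 95, 91, 89, 90, 90, 79, 65, 71, 71, 71, 69, 77, 99, 105, 104, 104, 103, 103, 103, 104, 105, 106, 105, 104, 103, 103, 103, 106, 114, 115, 114, 116, 117, 117, 116, 116, 115, 103]
w5 [(array([280.8, 279.6]), np.int32(8618), array([223, 239, 116,  80], dtype=int32))]
 mid [50, 52, 52, 52, 52, 52, 51, 50, 46, 79, 126, 114, 137, 198, 221, 218, 213, 183, 143, 135, 142, 147, 152
[... 1528 characters left out ...]
3053199]
20 {'top+': np.float64(309.8), 'top-': np.float64(331.4), 'bot+': np.float64(245.5), 'collar+': np.float64(228.6), 'footup+': np.float64(229.4), 'foot+': np.float64(218.7)}
25 {'top+': np.float64(312.7), 'top-': np.float64(331.3), 'bot+': np.float64(243.3), 'collar+': np.float64(227.6), 'footup+': np.float64(225.5), 'foot+': np.float64(213.7)}
30 {'top+': np.float64(315.5), 'top-': np.float64(330.9), 'bot+': np.float64(241.5), 'collar+': np.float64(227.1), 'footup+': np.float64(221.9), 'foot+': np.float64(209.0)}
35 {'top+': np.float64(318.1), 'top-': np.float64(330.3), 'bot+': np.float64(240.1), 'collar+': np.float64(227.1), 'footup+': np.float64(218.7), 'foot+': np.float64(204.8)}
```

Numerically, the slot's uphill lip edge is at row 207.7 and the foot's uphill edge at row 207. The foot is therefore about 1.8 mm too far uphill, with its lean now near 30°. I lift slightly, shift downhill and press again.

```bash

python3 -m crank '{"translation":[[-1.5,0,-2.6],[0,0,0],[0,0,0]],"roll":[0,0,0],"fingers":[0.3,0.3,0.3]}'
python3 - <<'E'
from h import *
im=get_image('wrist');g=cv2.cvtColor(im,cv2.COLOR_BGR2GRAY)
print([int(x) for x in g[195:240,262:300].mean(1)]);print([int(x) for x in g[195:240,225:240].mean(1)])
E
```

```text
clock: 12.85
position: [0.5302, 0.1686, 0.1338]
ee_rot: [-0.0, 0.728, 0.685, -0.0]
contact_force: [-0.1, 0.4, -1.3]
width: 0.0436
gripper_force: 26.8
[159, 163, 164, 163, 161, 161, 168, 150, 39, 51, 52, 49, 107, 169, 160, 162, 164, 165, 161, 155, 157, 156, 158, 162, 166, 158, 143, 137, 132, 134, 136, 134, 131, 129, 130, 132, 131, 130, 130, 132, 133, 135, 128, 90, 64]
[161, 165, 166, 165, 164, 163, 171, 152, 39, 52, 54, 55, 55, 54, 51, 63, 106, 132, 125, 114, 163, 235, 225, 223, 223, 225, 222, 184, 156, 160, 160, 161, 162, 164, 163, 163, 164, 163, 160, 160, 164, 165, 164, 152, 130]
```

```bash

python3 -m crank '{"translation":[[0.7,0,1.3],[0.7,0,1.3],[0.7,0,1.3],[0,0,0],[0,0,0]],"roll":[0,0,0,0,0],"fingers":[0.3,0.3,0.3,0.3,0.3]}'
python3 - <<'E'
from h import *
im=get_image('wrist');g=cv2.cvtColor(im,cv2.COLOR_BGR2GRAY)
print([int(x) for x in g[195:250,262:300].mean(1)]);print([int(x) for x in g[195:250,225:240].mean(1)])
E
```

```text
clock: 13.4
position: [0.5305, 0.1706, 0.1304]
ee_rot: [-0.0, 0.728, 0.685, -0.0]
contact_force: [-0.2, 0.4, -1.1]
width: 0.0437
gripper_force: 26.8
[162, 161, 162, 164, 164, 162, 161, 163, 165, 164, 162, 162, 166, 150, 103, 142, 170, 167, 162, 156, 157, 157, 159, 163, 168, 159, 143, 135, 133, 136, 136, 134, 132, 129, 130, 133, 132, 131, 131, 133, 134, 136, 129, 91, 64, 87, 90, 89, 89, 89, 89, 89, 89, 90, 89]
[161, 161, 163, 165, 165, 164, 162, 165, 167, 166, 165, 165, 169, 155, 66, 49, 55, 55, 54, 53, 55, 94, 135, 128, 123, 115, 164, 236, 226, 224, 224, 226, 223, 185, 158, 160, 161, 161, 163, 165, 164, 164, 166, 155, 127, 123, 126, 124, 120, 116, 115, 115, 113, 113, 110]
```

It has dropped in: 2.5 mm below the lip level with no force. I continue along −Z; the collar should seat about 13.5 mm deeper.

```bash

python3 -m crank '{"translation":[[1,0,1.73],[1,0,1.73],[0,0,0],[0,0,0]],"roll":[0,0,0,0],"fingers":[0.3,0.3,0.3,0.3]}'
python3 -m crank '{"translation":[[1,0,1.73],[1,0,1.73],[0,0,0],[0,0,0]],"roll":[0,0,0,0],"fingers":[0.3,0.3,0.3,0.3]}'
```

```text
clock: 13.85
position: [0.5306, 0.1726, 0.1269]
ee_rot: [-0.0, 0.728, 0.685, -0.0]
contact_force: [-0.1, -0.5, -1.0]
width: 0.0439
gripper_force: 26.8
clock: 14.25
position: [0.5307, 0.1746, 0.1235]
ee_rot: [-0.0, 0.728, 0.685, -0.0]
contact_force: [0.1, -0.8, -1.5]
width: 0.0435
gripper_force: 26.8
```

```bash

python3 -m crank '{"translation":[[1,0,1.73],[1,0,1.73],[0,0,0],[0,0,0]],"roll":[0,0,0,0],"fingers":[0.3,0.3,0.3,0.3]}'
python3 -m crank '{"translation":[[1,0,1.73],[0.5,0,0.87],[0,0,0],[0,0,0]],"roll":[0,0,0,0],"fingers":[0.3,0.3,0.3,0.3]}'
```

```text
clock: 14.65
position: [0.5308, 0.1766, 0.1201]
ee_rot: [-0.0, 0.728, 0.685, -0.0]
contact_force: [-0.0, 0.0, -1.5]
width: 0.0435
gripper_force: 26.8
clock: 15.05
position: [0.531, 0.1768, 0.1194]
ee_rot: [0.001, 0.728, 0.685, -0.0]
contact_force: [-2.6, -4.9, 9.4]
width: 0.0435
gripper_force: 28.1
```

The collar is seated at 15.1 mm depth with about 10 N normal force. I press a bit more to flatten it, then open the fingers and look.

```bash

python3 -m crank '{"translation":[[0.6,0,1.1],[0,0,0],[-0.6,0,-1.1],[-0.6,0,-1.1],[0,0,0]],"roll":[0,0,0,0,0],"fingers":[0.3,0.3,0.3,0.3,0.3]}'
python3 -m crank '{"translation":[[0,0,0],[0,0,0],[0,0,0],[0,0,0],[0,0,-10],[0,0,-20],[0,0,-20],[0,0,0]],"roll":[0,0,0,0,0,0,0,0],"fingers":[0.75,0.75,0.75,0.75,0.75,0.75,0.75,0.75]}'
python3 - <<'E'
from h import *
go([.5307,.1715,.1345],-3.6)
W=cam('wrist');im=get_image('wrist');cv2.imwrite('pics/w7.png',im);g=cv2.cvtColor(im,cv2.COLOR_BGR2GRAY)
print(blobs(im,(105,120,40),(130,255,255),(180,130,400,420),500)[0])
print(blobs(im,(0,150,50),(8,255,255),None,5)[0])
# expected handle: P slot top, handle from 4 to 38 above top, ideal
up=np.array([.0628,.998,0]);X=np.array([.998,-.0628,0]);Y=.866*up+[0,0,.5];Z=-.5*up+np.array([0,0,.866])
P=np.array([.532,.193,.1165])
for k,z,y,x in[('top+',38,7,0),('top-',38,-7,0),('bot+',4,7,0),('topL',38,-7,-22),('topR',38,-7,22),('collar+',4,17,0)]:print(k,proj(W,P+(Z*z+Y*y+X*x)/1e3).round(1))
S=cam('scene');sc=get_image('scene');print(blobs(sc,(105,120,40),(130,255,255),(340,180,470,330),20)[0])
for x in(-22,22):
    for z in(4,38):print(proj(S,P+(Z*z+Y*7+X*x)/1e3).round(1))
E
```

```text
clock: 15.55
position: [0.531, 0.1767, 0.1191]
ee_rot: [0.001, 0.728, 0.685, -0.0]
contact_force: [-1.5, -5.2, 6.5]
width: 0.0434
gripper_force: 27.5
clock: 16.35
position: [0.5332, 0.1781, 0.172]
ee_rot: [0.002, 0.728, 0.685, 0.003]
contact_force: [-0.2, -0.5, -0.0]
width: 0.0644
gripper_force: 0.0
t 16.35 pos [0.5332 0.1781 0.172 ] yaw -3.49 w 64.4 F [-0.2 -0.5 -0. ] shift [-6.8 -2.3 37.5] roll 0.002
[(array([276.4, 236.4]), np.int32(4415), array([236, 207,  82,  58], dtype=int32))]
[(array([279.,  63.]), np.int32(16333), array([ 65,   0, 424, 119], dtype=int32)), (array([219.2,  56.2]), np.int32(25), array([217,  51,   5,  13], dtype=int32)), (array([96., 64.]), np.int32(5), array([95, 63,  3,  3], dtype=int32)), (array([278. , 270.4]), np.int32(255), array([265, 266,  27,  10], dtype=int32))]
top+ [274.9 253. ]
top- [275.1 267.9]
bot+ [275.3 204.2]
topL [234.3 268. ]
topR [315.8 267.9]
collar+ [275.1 191.9]
[(array([399.5, 264.4]), np.int32(468), array([387, 253,  27,  24], dtype=int32)), (array([444.3, 288.6]), np.int32(43), array([436, 283,  15,  11], dtype=int32)), (array([426.5, 290.7]), np.int32(35), array([422, 287,  11,   7], dtype=int32)), (array([410.8, 299.1]), np.int32(47), array([402, 295,  19,   8], dtype=int32))]
[414.6 269.4]
[410.5 250.6]
[393.7 277. ]
[389.5 258. ]
```

The handle's image box (236–318, 207–265) agrees with the seated prediction, and it is in line with the pointer (u 277 against 278). Next I roll the tool −90° above the handle, narrow the fingers to about 30 mm, and lower them over the top of the handle. Rolling back then twists the stop.

```bash

python3 -m crank '{"translation":[[-1,-1,0],[0,0,0],[0,0,0],[0,0,0],[0,0,0],[0,0,0],[0,0,0],[0,0,0]],"roll":[-0.145,-0.145,-0.145,-0.145,-0.145,-0.145,-0.145,-0.145],"fingers":[0.5,0.35,0.35,0.35,0.35,0.35,0.35,0.35]}'>/dev/null
python3 -m crank '{"translation":[[0,0,0],[0,0,0],[0,0,0],[0,0,0],[0,0,0]],"roll":[-0.145,-0.145,-0.12,0,0],"fingers":[0.35,0.35,0.35,0.35,0.35]}'
python3 - <<'E'
from h import *
go([.532,.177,.1405],86.4)
W=cam('wrist');im=get_image('wrist');cv2.imwrite('pics/w8.png',im)
print(blobs(im,(105,120,40),(130,255,255),(180,130,400,420),500)[0])
up=np.array([.0628,.998,0]);X=np.array([.998,-.0628,0]);Y=.866*up+[0,0,.5];Z=-.5*up+np.array([0,0,.866])
P=np.array([.533,.1925,.1165]);q=np.array([proj(W,P+(Z*z+Y*y+X*x)/1e3) for z in(4,38) for y in(-7,7) for x in(-22,22)]);print(q.min(0),q.max(0))
E
```

```text
clock: 17.75
position: [0.5293, 0.1764, 0.1678]
ee_rot: [-0.001, 0.032, 0.999, -0.0]
contact_force: [1.0, 0.3, 0.4]
width: 0.0296
gripper_force: 0.0
t 17.75 pos [0.5293 0.1764 0.1678] yaw 86.31 w 29.6 F [1.  0.3 0.4] shift [-2.7  0.8 27.3] roll -0.001
[(array([288.6, 246.2]), np.int32(3633), array([266, 202,  47,  92], dtype=int32))]
[264.61731686 201.90201565] [318.04792518 302.7895655 ]
```

```bash

python3 -m crank '{"translation":[[-2.5,0.8,8],[0,0,7],[0,0,6],[0,0,6],[0,0,0],[0,0,0]],"roll":[0,0,0,0,0,0],"fingers":[0.35,0.35,0.35,0.35,0.35,0.35]}'
python3 -m crank '{"translation":[[0,0,0],[0,0,0],[0,0,0],[0,0,0],[0,0,0],[0,0,0]],"roll":[0.1,0.1,0.1,0.1,0.1,0],"fingers":[0.35,0.35,0.35,0.35,0.35,0.35]}'
python3 - <<'E'
from h import *
go([.532,.177,.1405],57.7)
im=get_image('wrist');b,m=blobs(im,(105,120,40),(130,255,255),(180,130,400,420),500);print(b, cv2.minAreaRect(cv2.findNonZero(m)))
E
```

```text
clock: 18.4
position: [0.5323, 0.1771, 0.1414]
ee_rot: [-0.0, 0.031, 1.0, -0.0]
contact_force: [0.2, 0.0, 0.1]
width: 0.0299
gripper_force: 0.0
clock: 19.0
position: [0.5327, 0.1772, 0.1421]
ee_rot: [0.0, 0.277, 0.961, 0.0]
contact_force: [-0.2, -0.1, 0.0]
width: 0.0298
gripper_force: 0.0
t 19.0 pos [0.5327 0.1772 0.1421] yaw 57.82 w 29.8 F [-0.2 -0.1  0. ] shift [ 0.5 -0.5  1.6] roll 0.002
[(array([283.2, 258.2]), np.int32(5372), array([240, 204,  81, 110], dtype=int32))] ((286.949462890625, 260.2191162109375), (103.7738037109375, 64.34187316894531), 57.9946174621582)
```

```bash

python3 -m crank '{"translation":[[1.6,2.5,0],[0,0,3.5],[0,0,3.5],[0,0,0]],"roll":[0,0,0,0],"fingers":[0.35,0.35,0.35,0.35]}'
python3 -m crank '{"translation":[[0,0,0],[0,0,0],[0,0,0],[0,0,0]],"roll":[0.1,0.1,0.1,0],"fingers":[0.35,0.35,0.35,0.35]}'
python3 -m crank '{"translation":[[0,0,0],[0,0,0],[0,0,0],[0,0,0]],"roll":[0.1,0.1,0.1,0],"fingers":[0.35,0.35,0.35,0.35]}'
python3 - <<'E'
from h import *
go([.532,.18,.134],-3.5)
im=get_image('wrist');b,m=blobs(im,(105,120,40),(130,255,255),(180,130,400,420),500);print(b, cv2.minAreaRect(cv2.findNonZero(m)))
T=cam('top');im=get_image('top');b,m=blobs(im,(105,120,40),(130,255,255),(110,225,165,265),5);print(b)
E
```

```text
clock: 19.45
position: [0.532, 0.1765, 0.1388]
ee_rot: [0.001, 0.276, 0.961, -0.003]
contact_force: [-6.1, -10.1, 26.5]
width: 0.0296
gripper_force: 13.8
clock: 19.85
position: [0.5326, 0.1748, 0.1397]
ee_rot: [0.003, 0.416, 0.909, -0.004]
contact_force: [-6.1, -14.8, 28.7]
width: 0.0296
gripper_force: 17.2
clock: 20.25
position: [0.5318, 0.1729, 0.1405]
ee_rot: [0.005, 0.546, 0.837, -0.006]
contact_force: [-8.2, -19.5, 34.0]
width: 0.0301
gripper_force: 27.5
t 20.25 pos [0.5318 0.1729 0.1405] yaw 23.75 w 30.1 F [ -8.2 -19.5  34. ] shift [6.5 3.  6.4] roll 0.476
[(array([281. , 253.3]), np.int32(5783), array([233, 199,  96, 110], dtype=int32))] ((284.7500305175781, 255.25003051757812), (103.23758697509766, 68.58935546875), 45.0)
[(array([143.5, 241. ]), np.int32(57), array([141, 236,   7,  12], dtype=int32))]
```

A fingertip corner landed on the handle's top face because I rolled before I was deep enough. I back off, roll back, centre, go deeper and then roll.

```bash

python3 -m crank '{"translation":[[0,0,-8],[0,0,-12],[0,0,-6],[0,0,0],[0,0,0],[0,0,0],[0,0,0],[0,0,0]],"roll":[0,0,0,-0.14,-0.14,-0.14,-0.14,-0.14],"fingers":[0.38,0.38,0.38,0.38,0.38,0.38,0.38,0.38]}'>/dev/null
python3 -m crank '{"translation":[[0,0,0],[0,0,0],[0,0,0],[0,0,0],[0,0,0]],"roll":[-0.14,-0.14,-0.14,0,0],"fingers":[0.38,0.38,0.38,0.38,0.38]}'
python3 - <<'E'
from h import *
go([.5322,.1791,.129],86.4)
W=cam('wrist');im=get_image('wrist');cv2.imwrite('pics/w9.png',im)
b,m=blobs(im,(105,120,40),(130,255,255),(180,130,400,420),500);print(b, cv2.minAreaRect(cv2.findNonZero(m)))
up=np.array([.0628,.998,0]);X=np.array([.998,-.0628,0]);Y=.866*up+[0,0,.5];Z=-.5*up+np.array([0,0,.866])
P=np.array([.533,.1925,.1165])
for a in(0,8,16):
    c,s=np.cos(np.radians(a)),np.sin(np.radians(a));A=c*X+s*Y;B=c*Y-s*X
    for sg in(1,-1):
        B2=c*Y-sg*s*X;A2=c*X+sg*s*Y
        q=np.array([proj(W,P+(Z*z+B2*y+A2*x)/1e3) for z in(4,38) for y in(-7,7) for x in(-22,22)]);print(a*sg,q.min(0).round(),q.max(0).round())
E
```

```text
clock: 21.65
position: [0.5323, 0.1806, 0.1604]
ee_rot: [-0.0, 0.022, 1.0, 0.0]
contact_force: [-1.1, 0.2, 0.2]
width: 0.0323
gripper_force: 0.0
t 21.65 pos [0.5323 0.1806 0.1604] yaw 87.47 w 32.3 F [-1.1  0.2  0.2] shift [ 0.1 -1.5 31.4] roll 0.019
[(array([279.1, 250.5]), np.int32(3413), array([246, 207,  68,  91], dtype=int32))] ((278.21002197265625, 251.29234313964844), (42.778194427490234, 97.6675033569336), 21.571308135986328)
0 [256. 201.] [312. 306.]
0 [256. 201.] [312. 306.]
8 [251. 202.] [314. 306.]
-8 [251. 201.] [317. 306.]
16 [246. 201.] [318. 305.]
-16 [247. 201.] [322. 304.]
```

The handle has already turned about 20° (its +X end downhill), which is the direction I'm rolling. I align the fingers with it at yaw 68°, then descend deeper.

```bash

python3 -m crank '{"translation":[[0,-1.5,0],[0,0,0],[0,0,5],[0,0,5],[0,0,5],[0,0,0]],"roll":[0.14,0.14,0.06,0,0,0],"fingers":[0.38,0.38,0.38,0.38,0.38,0.38]}'
python3 -m crank '{"translation":[[0,0,4],[0,0,4],[0,0,0]],"roll":[0,0,0],"fingers":[0.38,0.38,0.38]}'
python3 -m crank '{"translation":[[0,0,4],[0,0,4],[0,0,0]],"roll":[0,0,0],"fingers":[0.38,0.38,0.38]}'
```

```text
clock: 22.3
position: [0.5317, 0.1785, 0.1447]
ee_rot: [-0.001, 0.19, 0.982, -0.0]
contact_force: [-1.1, 0.0, 0.0]
width: 0.0325
gripper_force: 0.0
clock: 22.6
position: [0.5319, 0.1785, 0.137]
ee_rot: [-0.001, 0.19, 0.982, -0.0]
contact_force: [-0.8, -0.1, 0.1]
width: 0.0327
gripper_force: 0.0
clock: 22.9
position: [0.5318, 0.1785, 0.1289]
ee_rot: [-0.001, 0.19, 0.982, -0.0]
contact_force: [-1.5, -0.6, -0.1]
width: 0.0325
gripper_force: 0.0
```

Down at depth with no contact. Now roll.

```bash

python3 -m crank '{"translation":[[0,0,0],[0,0,0],[0,0,0],[0,0,0],[0,0,0]],"roll":[0.1,0.1,0.1,0.1,0],"fingers":[0.38,0.38,0.38,0.38,0.38]}'
python3 -m crank '{"translation":[[0,0,0],[0,0,0],[0,0,0],[0,0,0]],"roll":[0.1,0.1,0.1,0],"fingers":[0.38,0.38,0.38,0.38]}'
python3 - <<'E'
from h import *
go([.5322,.1791,.129],-3.5)
im=get_image('wrist');b,m=blobs(im,(105,120,40),(130,255,255),(180,130,400,420),500);print(b, cv2.minAreaRect(cv2.findNonZero(m)))
E
```

```text
clock: 23.4
position: [0.5323, 0.1779, 0.1297]
ee_rot: [0.0, 0.381, 0.925, -0.001]
contact_force: [-0.6, -2.0, 1.3]
width: 0.0326
gripper_force: 1.0
clock: 23.8
position: [0.5317, 0.1772, 0.1301]
ee_rot: [0.0, 0.514, 0.858, -0.001]
contact_force: [-1.7, -4.2, 3.2]
width: 0.0325
gripper_force: 2.2
t 23.8 pos [0.5317 0.1772 0.1301] yaw 28.1 w 32.5 F [-1.7 -4.2  3.2] shift [1.4 1.3 1. ] roll 0.552
[(array([282.7, 271.8]), np.int32(6032), array([239, 214,  79, 117], dtype=int32))] ((312.0088195800781, 214.77392578125), (90.4920425415039, 226.76364135742188), 24.717443466186523)
```

```bash

python3 -m crank '{"translation":[[0,0,0],[0,0,0],[0,0,0],[0,0,0]],"roll":[0.1,0.1,0.1,0],"fingers":[0.38,0.38,0.38,0.38]}'
python3 -m crank '{"translation":[[0,0,0],[0,0,0],[0,0,0],[0,0,0]],"roll":[0.1,0.1,0.05,0],"fingers":[0.38,0.38,0.38,0.38]}'
python3 - <<'E'
from h import *
go([.5322,.1791,.129],-3.5)
W=cam('wrist');im=get_image('wrist');b,m=blobs(im,(105,120,40),(130,255,255),(200,130,360,420),500);print(b, cv2.minAreaRect(cv2.findNonZero(m)))
up=np.array([.0628,.998,0]);X=np.array([.998,-.0628,0]);Y=.866*up+[0,0,.5];Z=-.5*up+np.array([0,0,.866])
P=np.array([.533,.1925,.1165])
for a in(-50,-60,-70,-80,-90):
    c,s=np.cos(np.radians(a)),np.sin(np.radians(a))
    q=np.array([proj(W,P+(Z*z+(c*Y-s*X)*y+(c*X+s*Y)*x)/1e3) for z in(4,38) for y in(-7,7) for x in(-22,22)],np.float32);h=cv2.convexHull(q);print(a,cv2.boundingRect(h),cv2.contourArea(h))
E
```

```text
clock: 24.25
position: [0.532, 0.1785, 0.1296]
ee_rot: [-0.0, 0.636, 0.771, -0.0]
contact_force: [-0.2, -2.3, 2.3]
width: 0.0325
gripper_force: 1.2
clock: 24.65
position: [0.5325, 0.1793, 0.1294]
ee_rot: [-0.0, 0.727, 0.686, 0.001]
contact_force: [-0.9, 0.2, -0.1]
width: 0.0327
gripper_force: 0.2
t 24.65 pos [0.5325 0.1793 0.1294] yaw -3.33 w 32.7 F [-0.9  0.2 -0.1] shift [-0.3 -0.3  0.4] roll 0.003
[(array([272.4, 273. ]), np.int32(4804), array([242, 218,  61, 109], dtype=int32))] ((271.0686950683594, 272.2172546386719), (108.83297729492188, 58.952857971191406), 87.70938873291016)
-50 (227, 214, 96, 119) 7677.700786645524
-60 (232, 212, 85, 122) 6957.668377721799
-70 (239, 211, 71, 123) 6069.743727748748
-80 (248, 211, 54, 123) 5036.973237491911
-90 (258, 213, 40, 120) 4218.990989387268
```

The handle is at about −73° and forces are low. The tool is now square to the slot (y along X), so closing gently will square the handle.

```bash

python3 -m crank '{"translation":[[0,0,0],[0,0,0],[0,0,0],[0,0,0],[0,0,0],[0,0,0]],"roll":[0,0,0,0,0,0],"fingers":[0.3,0.25,0.2,0.16,0.1,0.1]}' 20
python3 - <<'E'
from h import *
go([.5322,.1791,.129],-3.5)
W=cam('wrist');im=get_image('wrist');b,m=blobs(im,(105,120,40),(130,255,255),(200,130,360,420),500);print(b, cv2.minAreaRect(cv2.findNonZero(m)))
E
```

```text
clock: 25.3
position: [0.5326, 0.1787, 0.1297]
ee_rot: [0.0, 0.728, 0.685, 0.0]
contact_force: [0.1, 0.4, 0.0]
width: 0.0137
gripper_force: 21.1
t 25.3 pos [0.5326 0.1787 0.1297] yaw -3.49 w 13.7 F [0.1 0.4 0. ] shift [ 0.4 -0.4  0.7] roll 0.0
[(array([280.8, 270.8]), np.int32(3515), array([263, 217,  37, 109], dtype=int32))] ((281.0, 271.0), (36.0, 108.0), 0.0)
```

The fingers closed on 13.7 mm, so the handle is square. Now I open, rise clear and check.

```bash

python3 -m crank '{"translation":[[0,0,0],[0,0,0],[0,0,0],[0,0,0],[0,0,-15],[0,0,-25],[0,0,-25],[0,0,0]],"roll":[0,0,0,0,0,0,0,0],"fingers":[0.4,0.4,0.5,0.5,0.5,0.5,0.5,0.5]}'
python3 -m crank '{"translation":[[0,0,0],[0,0,0]],"roll":[0,0],"fingers":[0.5,0.5]}'
python3 - <<'E'
from h import *
go([.5322,.1791,.129],-3.5)
W=cam('wrist');im=get_image('wrist');cv2.imwrite('pics/w10.png',im);g=cv2.cvtColor(im,cv2.COLOR_BGR2GRAY)
b,m=blobs(im,(105,120,40),(130,255,255),(200,130,360,420),300);print(b, cv2.minAreaRect(cv2.findNonZero(m)))
for v in range(b[0][2][1],b[0][2][1]+b[0][2][3],6):
    x=np.nonzero(m[v])[0];print(v,x.min(),x.max(),end='; ')
print();r=blobs(im,(0,150,50),(8,255,255),(230,230,330,330),5)
print(r[0])
up=np.array([.0628,.998,0]);X=np.array([.998,-.0628,0]);Y=.866*up+[0,0,.5];Z=-.5*up+np.array([0,0,.866])
P=np.array([.533,.1925,.1165])
for lift in(0,4):
  q=np.array([proj(W,P+(Z*(z+lift)+X*y+Y*x)/1e3) for z in(4,38) for y in(-7,7) for x in(-22,22)],np.float32);print('pred',cv2.boundingRect(cv2.convexHull(q)))
y,x=np.nonzero(r[1]);
for v in sorted(set(y)):print(v,x[y==v].min(),x[y==v].max(),end='; ')
uv=(x.mean(),y.mean());pt=onplane(W,uv,P-.012*Z,Z);st=onplane(W,(b[0][0]),P+.030*Z,Z);print('\nptr-stop along X mm',(pt-st)@X*1e3)
E
```

```text
clock: 26.15
position: [0.5347, 0.1791, 0.1982]
ee_rot: [0.002, 0.728, 0.685, 0.003]
contact_force: [0.2, -0.4, 0.4]
width: 0.0426
gripper_force: 0.0
clock: 26.35
position: [0.5314, 0.1784, 0.1934]
ee_rot: [-0.001, 0.728, 0.685, -0.001]
contact_force: [-0.7, -0.1, -1.1]
width: 0.0426
gripper_force: 0.0
t 26.35 pos [0.5314 0.1784 0.1934] yaw -3.5 w 42.6 F [-0.7 -0.1 -1.1] shift [ 0.7  0.9 64.4] roll 0.0
[(array([283. , 222.5]), np.int32(1817), array([271, 183,  25,  81], dtype=int32))] ((283.0, 223.0), (80.0, 24.0), 90.0)
183 275 291; 189 272 294; 195 272 294; 201 272 294; 207 272 294; 213 271 294; 219 272 294; 225 272 294; 231 272 294; 237 272 294; 243 272 294; 249 273 293; 255 273 293; 261 274 292; 
[(array([270.3, 250.6]), np.int32(67), array([269, 237,   6,  27], dtype=int32))]
pred (267, 177, 27, 89)
pred (267, 182, 27, 90)
237 270 270; 238 269 270; 239 269 270; 240 269 270; 241 269 270; 242 269 270; 243 269 271; 244 269 271; 245 269 271; 246 269 271; 247 269 271; 248 269 271; 249 269 271; 250 269 271; 251 269 271; 252 269 271; 253 270 271; 254 270 271; 255 270 271; 256 270 271; 257 270 271; 258 270 271; 259 270 271; 260 270 271; 261 270 272; 262 270 293; 263 271 292; 
ptr-stop along X mm -9.653886592943639
```

The handle spans u 271–294, perfectly upright in the picture, so it is square. The tool was still swinging, so I re-measure settled for the pointer offset and the seating height, using the top view as well.

```bash

python3 -m crank '{"translation":[[-15,0,-10],[-15,0,-10],[0,0,0],[0,0,0],[0,0,0],[0,0,0]],"roll":[0,0,0,0,0,0],"fingers":[0.5,0.5,0.5,0.5,0.5,0.5]}'
python3 - <<'E'
from h import *
up=np.array([.0628,.998,0]);X=np.array([.998,-.0628,0]);Y=.866*up+[0,0,.5];Z=-.5*up+np.array([0,0,.866])
P=np.array([.533,.1925,.1165])
W=cam('wrist');im=get_image('wrist');cv2.imwrite('pics/w11.png',im);T=cam('top');ti=get_image('top');cv2.imwrite('pics/t11.png',ti)
b,m=blobs(im,(105,120,40),(130,255,255),(200,100,360,420),300);print(b);B=b[0][2]
q=np.array([proj(W,P+(Z*z+X*y+Y*x)/1e3) for z in(4,38) for y in(-7,7) for x in(-22,22)],np.float32);print('pred',cv2.boundingRect(cv2.convexHull(q)))
r,rm=blobs(im,(0,140,40),(8,255,255),(220,200,340,330),5);print('red',r)
xr=np.nonzero(rm)[1];ur=(xr.min()+xr.max())/2;vr=np.nonzero(rm)[0].mean()
ub=B[0]+(B[2]-1)/2
print('X ptr',(onplane(W,(ur,vr),P-.014*Z,Z)-P)@X*1e3,'X stop',(onplane(W,(ub,B[1]+B[3]*.7),P+.038*Z,Z)-P)@X*1e3)
b,m=blobs(ti,(105,120,40),(130,255,255),(110,225,170,265),5);r,_=blobs(ti,(0,180,60),(6,255,255),(155,230,190,260),5);print(b,r)
if b and r:print('top: X ptr',(onplane(T,r[0][0],P-.014*Z,Z)-P)@X*1e3,'X stop',(onplane(T,b[0][0],P+.034*Z,Z)-P)@X*1e3)
E
```

```text
clock: 27.0
position: [0.5303, 0.1488, 0.2144]
ee_rot: [-0.0, 0.728, 0.685, -0.0]
contact_force: [-1.1, 0.2, 0.8]
width: 0.0427
gripper_force: 0.0
[(array([281.6, 169.5]), np.int32(1678), array([271, 131,  23,  79], dtype=int32))]
pred (267, 124, 25, 87)
red [(array([279.6, 216.1]), np.int32(374), array([268, 200,  25,  25], dtype=int32))]
X ptr 0.15088408949706134 X stop 1.5127694882664704
[(array([147.6, 244.1]), np.int32(42), array([144, 241,   8,   7], dtype=int32))] [(array([172.1, 245.3]), np.int32(64), array([167, 242,  11,   8], dtype=int32))]
top: X ptr -0.007508528837863825 X stop -0.05217792884122602
```

The stop is within about 1.4 mm of the pointer line. I check seating in the scene view against the prediction, and check that the bystanders haven't moved.

```bash

python3 -m crank '{"translation":[[-40,0,-20],[-45,0,-10],[-45,0,0],[-20,0,0],[0,0,0],[0,0,0]],"roll":[0,0,0,0,0,0],"fingers":[0.5,0.5,0.5,0.5,0.5,0.5]}'
python3 - <<'E'
from h import *
up=np.array([.0628,.998,0]);X=np.array([.998,-.0628,0]);Y=.866*up+[0,0,.5];Z=-.5*up+np.array([0,0,.866])
P=np.array([.534,.1925,.1165])
for n,roi in(('scene',(360,225,430,300)),('top',(120,228,165,262))):
    C=cam(n);i=get_image(n);b,m=blobs(i,(105,120,40),(130,255,255),roi,15);print(n,b)
    for lift,tilt in((0,0),(3,0),(0,8),(0,-8)):
        c,s=np.cos(np.radians(tilt)),np.sin(np.radians(tilt));Z2,Y2=c*Z+s*Y,c*Y-s*Z
        q=np.array([proj(C,P+(Z2*(z+lift)+X*y+Y2*x)/1e3) for z in(4,38) for y in(-7,7) for x in(-22,22)],np.float32);h=cv2.convexHull(q);M=cv2.moments(h);print(lift,tilt,cv2.boundingRect(h),round(M['m10']/M['m00'],1),round(M['m01']/M['m00'],1))
    print(blobs(i,(0,180,60),(6,255,255),(155,230,190,260) if n=='top' else (360,265,395,290),5)[0])
    o=cv2.imread(f'pics/{n}0.png');d=cv2.absdiff(i,o).max(2)
    if n=='top':print('diff jar,bowl,cup,spare',[int((d[v-18:v+18,u-18:u+18]>40).sum()) for u,v in((278,158),(373,156),(418,276),(345,227))])
E
```

```text
clock: 27.7
position: [0.5213, -0.0007, 0.2445]
ee_rot: [-0.001, 0.729, 0.685, 0.0]
contact_force: [0.4, -0.2, 1.2]
width: 0.0426
gripper_force: 0.0
scene [(array([398.8, 264.5]), np.int32(361), array([388, 254,  22,  22], dtype=int32)), (array([425.4, 290.5]), np.int32(27), array([422, 287,   8,   7], dtype=int32))]
0 0 (386, 251, 26, 25) 399.0 263.6
3 0 (386, 250, 26, 25) 398.7 262.0
0 8 (387, 250, 26, 28) 400.0 263.9
0 -8 (385, 252, 26, 23) 398.1 263.5
[(array([376.1, 276.5]), np.int32(28), array([370, 274,  12,   5], dtype=int32))]
top []
0 0 (126, 238, 26, 10) 138.8 243.1
3 0 (126, 238, 26, 10) 139.2 243.1
0 8 (125, 238, 25, 10) 137.4 243.0
0 -8 (126, 238, 28, 10) 140.1 243.2
[]
diff jar,bowl,cup,spare [0, 0, 0, 0]
```

The stop is seated flat (scene centroid (398.8,264.5) against a predicted (399.0,263.6)). It is square and free of the robot. The pointer and bystanders have not moved, so I hand in.

```bash
python3 -c "
from rig import manip
print(manip.sign_off())"
```

```text
the job is handed in; nothing more can be done
None
```

The blue stop is in the rail, collar down flat and about 1.4 mm from the pointer line, with the handle turned square across the slot and let go; the job is handed in at about 28 s, its result not reported, and nothing else in the scene was moved.

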